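# Shut the open parts drawer, then open the wide one

### The arm

A 7-joint arm with a two-finger parallel gripper is mounted at the origin on the work surface. World frame = base frame: x ahead of the robot, y to its left, z up, the work surface at z = 0. Lengths are in mm, angles in degrees, forces in N, time in s.
With the tool pointing down it reaches from about 400 to 850 mm from the base axis. Payload 10.4 kg.
Tool frame: the origin (TCP) lies at the very end of the fingers, on their centre line; the grasp point (between the pads) lies 19 mm behind it; x points along the fingers, y is the direction in which the jaws open and shut, and the axes are right-handed (so a half turn about x gives the same grasp; the last joint's range is limited). The gripper opens to 85 mm and grips with 20 to 120 N. Pads are 22 mm wide; open, the fingers measure 114 mm over their backs; the gripper's body (76 mm by 85 mm) begins 54 mm behind the grasp point. The pads swing forward as they close: fully open they stand 13 mm farther back than shut.
Start: joints at [-69.42, 19.034, -3.707, 83.658, 1.238, 77.344, -5.071], TCP at [232.858, 580.024, 231.338] pointing down, gripper open.
Joint ranges: [-148.97, 148.97], [-28.65, 121.19], [-84.17, 76.75], [9.2, 138.47], [-72.65, 252.65], [3.7, 117.97], [-149.18, 149.18]. Speed limits (degrees/s): [127.2, 127.2, 159.86, 159.86, 180, 180, 180].

### API

Orientations are given as a 3x3 rotation matrix whose columns are the frame's x, y, z axes.
In Python, from workcell import state, vision, robot gives the robot as it stands.
- The arm moves only by the tool servo_tool, never from a script. Its argument "rows" is a list of rows, each an object with "travel": the shift along the tool's x, y, z in cm, a list of three; "rot": the turn, a rotation vector about the tool's x, y, z in degrees, a list of three; "jaw": the opening, from 0 (shut) to 1 (fully open). In form: [{"travel": [dx, dy, dz], "rot": [ax, ay, az], "jaw": jaw}, ...]. A call has 1 to 12 rows; each row shifts and turns the pose as measured when the row begins, along the tool's axes as they then stand; what a row does not reach is not made up. A row lasts 1/12 s, in which the tool goes at most 41.7 mm and 7.16 degrees, less where a joint would pass 70% of its speed; a pose out of reach is approached as far as the arm can. A call with a gripper value outside its range is refused whole. The fingers move at their own pace and stop on an object; "grip_force" is the grip in N (left out, the last holds). Time passes only in rows, so rows that do not move let the fingers close. It gives the time, the measured TCP pose, the force and the opening at its end, in the units of the state.
- state(): the state, without advancing time (a new reading comes with each control period).
- vision.get_image(name): name is "scene" or "side" or "wrist"; returns the picture (384x512x3 uint8, red, green, blue); there is no depth.
- vision.get_calibration(name): a dict with "intrinsics" (3x3 intrinsics, pixels), "world_from_camera" (4x4, takes a point from camera to world coordinates). Camera axes: x right, y up, looking along -z (the intrinsics and any distortion apply to the point x, -y, -z); pixel columns grow to the right and rows downward; lengths in mm; the calibration is good to about 2 mm. A picture is of the moment at which its call begins: read the wrist's pose just before it. get_calibration takes no time and is no camera call; for the wrist camera it gives the pose at the moment of the call.
- robot.sign_off(): hands the job in, once; it reports no verdict.
The state is a dict: "time": time; "joint_pos": joint angles; "joint_vel": joint speeds; "effort": joint torques, N m; "ee_pos": TCP position; "ee_rot": TCP orientation; "contact_force": force on the tool from outside, world axes, zero at the start; "wrist_torque": the same for the moment, N m; "width": finger opening in mm.
Only numpy, scipy, OpenCV 4.12 (cv2) and the standard library are available. Lean on these libraries where they do the work, as an engineer would, in place of code of your own. Each camera call takes 0.05 s, during which the arm holds its last target.

### The job

On the repair bench stands a low parts chest with three drawers side by side: the left one is locked, the narrow middle one has been left open, and while it is out an interlock holds the wide one at the right. Push the middle drawer fully home, then pull the wide drawer out by at least 10 cm and let go of it, leaving it open and the middle one shut.

Things in the scene. Friction and masses are not known exactly. Their poses are not given: they have to be found in the camera images.
- middle_drawer (a joint): travel in m of the narrow middle drawer (front 89 mm wide): 0 is fully home, 0.15 fully out; it starts partly out. The fixed grey metal chest (348 mm wide, 220 deep, 100 tall, aluminium fronts) faces the robot, turned up to 10 degrees; seen from the robot: a locked narrow drawer at left, this one, the wide one at right. About 2 N of friction; stays where left, but is drawn in over the last 12 mm.
- wide_drawer (a joint): travel in m of the wide drawer (front 149 mm wide), at the right end of the chest as seen from the robot: 0 is fully home, 0.15 fully out. It starts shut. While the middle drawer is out by more than about 6 mm a bolt stops this one after 3 mm; with the middle one home it runs with about 2 N of friction and stays where left.
- middle_pull (a point): centre of the narrow middle drawer's dark steel pull: a block 22 mm deep (along the travel), 16 mm wide (along the front), 28 mm tall, its centre 39 mm in front of the drawer's face on a 10 mm round stem, 66 mm above the bench, 34 mm below the chest's top. x points into the chest (closing), y along the front to the left, z up. Like pulls sit 92 mm to its left and 122 mm to its right (all shut).
- wide_pull (a point): centre of the wide drawer's dark steel pull: a block 22 mm deep (along the travel), 16 mm wide (along the front), 28 mm tall, its centre 39 mm in front of the drawer's face on a 10 mm round stem, 66 mm above the bench, 34 mm below the chest's top. x points into the chest (closing), y along the front to the left, z up. Next pull: 122 mm to its left.

How it is judged (in metres and radians):
On the way, in this order (a step that is already met when the one before it is completed fails the run):
1. the middle drawer is pushed home while the wide one is still shut (value of joint middle_drawer below 0.01 m and value of joint wide_drawer below 0.015 m), for 0.2 s.
2. the wide drawer is pulled out with the middle one shut (value of joint middle_drawer below 0.01 m and value of joint wide_drawer above 0.085 m), for 0.2 s.
At the end, for the whole second after the job is handed in: the middle drawer is home to within 10 mm, and the wide drawer stands out by more than 85 mm, at rest and released (all of step 2 and velocity of joint wide_drawer between -0.01 and 0.01 m/s); the robot touches nothing.
It also fails if it takes over 48 s, if anything falls off the work surface, if the arm or the gripper's body presses on something with over 40 N, if the wrist force passes 120 N, or if a joint passes its speed limit or range.

## Working session

There is one attempt and no reset: what is moved stays moved. The work goes in short steps, Python scripts to look and compute and a tool call to move; the robot and the scene stay as the last step left them, time stands still between calls to the robot, and variables do not carry over. Pictures are saved under pics/ and viewed, and the job is handed in when it is done.

Besides the shell and the picture viewer there is one more tool, called after "Call:" by a JSON object that holds its "api" and its "payload". servo_tool: Moves the arm, as the interface text tells. Its arguments: {"type":"object","properties":{"rows":{"type":"array"},"grip_force":{"type":"number"}},"required":["rows"]}

```bash
mkdir -p pics; python3 - <<'E'
from workcell import state, vision, robot
import cv2,numpy as np
s=state();print({k:np.round(v,3).tolist() for k,v in s.items()})
for n in ["scene","side"]:
    cv2.imwrite(f"pics/{n}0.png",vision.get_image(n)[:,:,::-1])
    c=vision.get_calibration(n);print(n,{k:np.round(v,3).tolist() if not isinstance(v,str) else v for k,v in c.items()})
E
```

```text
{'time': 0.0, 'joint_pos': [-69.419, 19.074, -3.706, 83.704, 1.237, 77.344, -5.07], 'joint_vel': [0.088, -0.019, 0.059, -0.097, 0.033, 0.059, -0.092], 'effort': [-0.002, -62.546, 0.048, -39.159, 0.016, 0.01, -0.0], 'ee_pos': [232.748, 579.648, 230.507], 'ee_rot': [[-0.0, 0.373, 0.928], [-0.001, 0.928, -0.373], [-1.0, -0.001, 0.0]], 'contact_force': [0.652, -0.074, 0.622], 'wrist_torque': [-0.019, 0.001, 0.068], 'width': 85.189}
scene {'intrinsics': [[351.869, 0.0, 255.322], [0.0, 351.869, 194.026], [0.0, 0.0, 1.0]], 'world_from_camera': [[-0.733, -0.528, 0.428, 987.181], [0.68, -0.554, 0.48, 319.352], [-0.017, 0.643, 0.766, 566.067], [0.0, 0.0, 0.0, 1.0]]}
side {'intrinsics': [[430.252, 0.0, 249.065], [0.0, 430.252, 186.925], [0.0, 0.0, 1.0]], 'world_from_camera': [[-0.966, 0.142, -0.215, 548.269], [-0.257, -0.579, 0.774, 505.683], [-0.014, 0.803, 0.596, 438.052], [0.0, 0.0, 0.0, 1.0]]}
```

View pics/scene0.png

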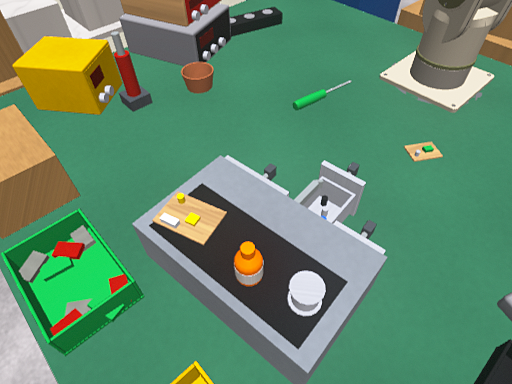

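View pics/side0.png

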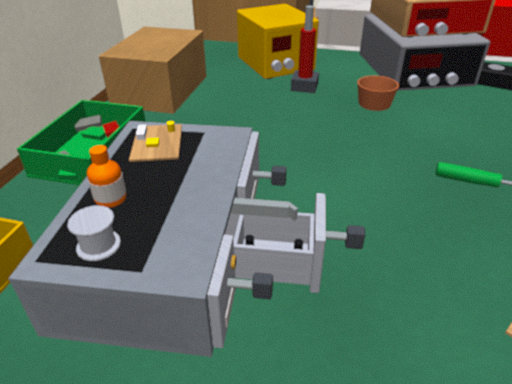

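The scene view shows the chest with its pulls: wide at (270,172), middle at (353,170) and left at (369,229). The side view has the same pulls at (279,176), (355,237) and (263,286). Next I'll triangulate them.

```bash
cat > h.py <<'E'
from workcell import state, vision, robot
import cv2,numpy as np
def ray(n,p,cal=None):
    c=cal or vision.get_calibration(n);K=np.array(c["intrinsics"]);T=np.array(c["world_from_camera"])
    d=np.linalg.inv(K)@[p[0],p[1],1];d=T[:3,:3]@[d[0],-d[1],-d[2]];return T[:3,3],d/np.linalg.norm(d)
def atz(n,p,z):
    o,d=ray(n,p);return o+d*(z-o[2])/d[2]
def tri(*obs):
    A=np.zeros((3,3));b=np.zeros(3);R=[ray(*o) for o in obs]
    for o,d in R:
        M=np.eye(3)-np.outer(d,d);A+=M;b+=M@o
    x=np.linalg.solve(A,b);return x,[np.linalg.norm((np.eye(3)-np.outer(d,d))@(x-o)) for o,d in R]
E
python3 - <<'E'
from h import *
np.set_printoptions(precision=1,suppress=True)
P={"w":((270,172),(279,176)),"m":((353,170),(355,237)),"l":((369,229),(263,286))}
for k,(a,b) in P.items(): print(k,*tri(("scene",a),("side",b)),atz("scene",a,66),atz("side",b,66))
for p in [(224,156),(385,255),(133,224),(307,372)]: print(atz("scene",p,100))
for p in [(252,125),(213,275+5)]: print(atz("side",p,100))
for n in ["scene","side"]:
    im=cv2.imread(f"pics/{n}0.png");
    c=im[140:270,210:410] if n=="scene" else im[120:320,200:400]
    cv2.imwrite(f"pics/{n}0c.png",cv2.resize(c,None,fx=4 if n=="scene" else 3,fy=4 if n=="scene" else 3,interpolation=cv2.INTER_CUBIC))
E
```

```text
w [646.5 -17.9  63.5] [np.float64(0.47568201240570346), np.float64(0.47568201240576125)] [648.6 -15.8  66. ] [645.8 -15.2  66. ]
m [527.   92.1  65.7] [np.float64(0.3244513805941755), np.float64(0.32445138059419093)] [527.6  92.6  66. ] [526.9  92.   66. ]
l [620.1 196.1  65.6] [np.float64(0.03742977742561521), np.float64(0.037429777425647875)] [620.5 196.2  66. ] [620.  196.4  66. ]
[705.6 -83.7 100. ]
[667.1 248.8 100. ]
[914.  -63.6 100. ]
[872.8 276.7 100. ]
[709.2 -99.3 100. ]
[664.9 229.6 100. ]
```

View pics/scene0c.png

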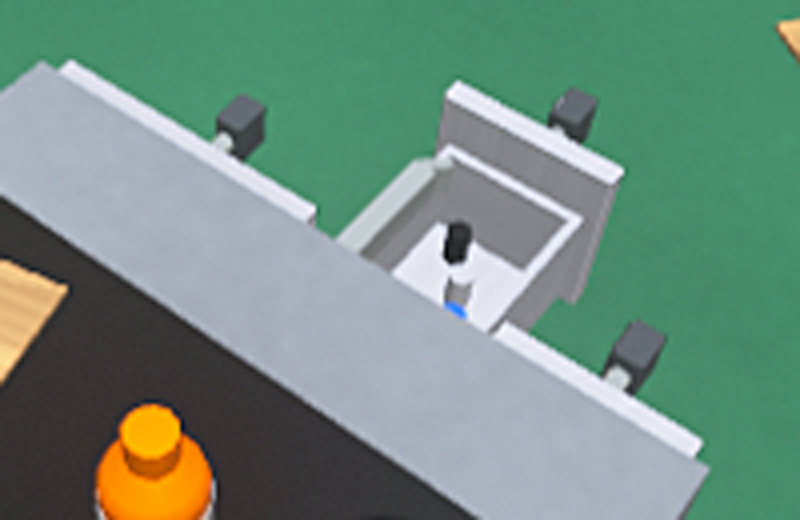

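View pics/side0c.png

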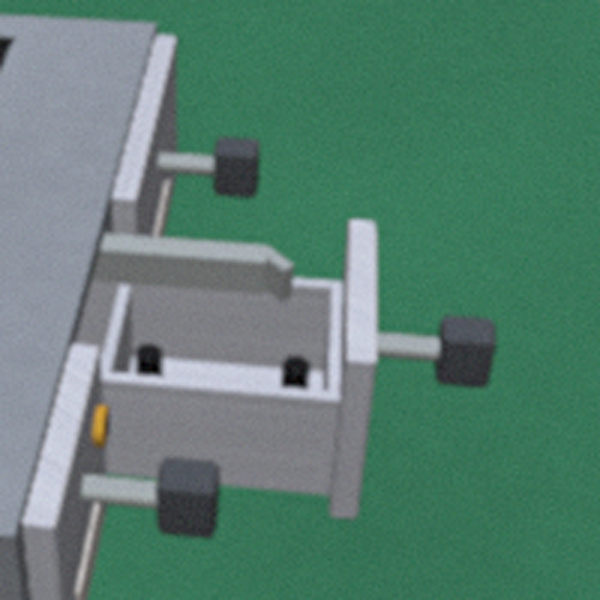

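Call:
{"api": "servo_tool", "payload": {"rows": [{"travel": [0,0,0],"rot": [-6,0,0],"jaw": 0},{"travel": [0,0,0],"rot": [-6,0,0],"jaw": 0},{"travel": [0,0,0],"rot": [-6,0,0],"jaw": 0},{"travel": [0,0,0],"rot": [-6,0,0],"jaw": 0},{"travel": [0,0,0],"rot": [-5,0,0],"jaw": 0},{"travel": [0,0,0],"rot": [0,0,0],"jaw": 0}]}}

```text
time: 0.6
ee_pos: [232.1, 578.3, 227.5]
ee_rot: [[-0.002, -0.147, 0.989], [-0.007, 0.989, 0.147], [-1.0, -0.006, -0.003]]
contact_force: [-0.8, -0.3, -0.3]
width: 12.4
```

Call:
{"api": "servo_tool", "payload": {"rows": [{"travel": [0,-3.8,1.15],"rot": [1.5,0,0],"jaw": 0},{"travel": [0,-3.8,1.15],"rot": [0,0,0],"jaw": 0},{"travel": [0,-3.8,1.15],"rot": [0,0,0],"jaw": 0},{"travel": [0,-3.8,1.15],"rot": [0,0,0],"jaw": 0},{"travel": [0,-3.8,1.15],"rot": [0,0,0],"jaw": 0},{"travel": [0,-3.8,1.15],"rot": [0,0,0],"jaw": 0},{"travel": [0,-3.8,1.15],"rot": [0,0,0],"jaw": 0},{"travel": [0,-3.8,1.15],"rot": [0,0,0],"jaw": 0},{"travel": [0,-3.8,1.15],"rot": [0,0,0],"jaw": 0},{"travel": [0,-3.8,1.15],"rot": [0,0,0],"jaw": 0},{"travel": [0,-3.8,1.15],"rot": [0,0,0],"jaw": 0},{"travel": [0,-3.8,1.15],"rot": [0,0,0],"jaw": 0}]}}

```text
time: 1.6
ee_pos: [418.2, 126.6, 224.3]
ee_rot: [[-0.01, -0.093, 0.996], [-0.005, 0.996, 0.093], [-1.0, -0.004, -0.01]]
contact_force: [2.1, 0.7, -1.1]
width: 0.3
```

```bash
cat > q.py <<'E'
from h import *
import sys
np.set_printoptions(precision=1,suppress=True)
s=state();R=np.array(s["ee_rot"]);p=np.array(s["ee_pos"])
print(p,s["width"],s["time"],np.array(s["contact_force"]))
M=np.array([527.3,92.3,66]);X=np.array([.9925,.122,0]);Y=np.array([-.122,.9925,0]);W=M+105*X-122*Y
print("chest coords rel M:",(p-M)@X,(p-M)@Y,p[2]," W:",W,(p-W)@X,(p-W)@Y,"tool y ang",np.degrees(np.arctan2(R[1,1],R[0,1])),"tilt",R[:,0])
for a in sys.argv[1:]:
    t=eval(a);print("to",t,"travel cm",R.T@(t-p)/10)
E
python3 q.py "M-60*X+[0,0,-13]"
```

```text
[418.2 126.6 224.3] 0.2718476674909407 1.6 [ 2.1  0.7 -1.1]
chest coords rel M: -104.10204787625102 47.3417151192033 224.34967098979615  W: [646.4 -16.   66. ] -209.09577412625103 169.3344256192033 tool y ang 95.36425317783915 tilt [-0. -0. -1.]
to [467.7  85.   53. ] travel cm [17.1 -4.5  4.7]
```

Call:
{"api": "servo_tool", "payload": {"rows": [{"travel": [2.8,-1.0,0.6],"rot": [-1.6,0,0],"jaw": 0},{"travel": [3,-1.0,0.8],"rot": [0,0.6,0],"jaw": 0},{"travel": [3,-1.0,0.8],"rot": [0,0,0],"jaw": 0},{"travel": [3,-0.9,0.8],"rot": [0,0,0],"jaw": 0},{"travel": [3,-0.6,0.6],"rot": [0,0,0],"jaw": 0},{"travel": [1.5,0,0],"rot": [0,0,0],"jaw": 0},{"travel": [0,0,0],"rot": [0,0,0],"jaw": 0}]}}

```text
time: 2.18
ee_pos: [462.3, 71.7, 57.4]
ee_rot: [[-0.012, -0.082, 0.997], [-0.004, 0.997, 0.082], [-1.0, -0.003, -0.012]]
contact_force: [-0.8, -0.5, 0.2]
width: -0.0
```

```bash
python3 q.py "M-30*X+[0,0,-13]"; python3 -c "
from h import *
for n in ['side','wrist']: cv2.imwrite(f'pics/{n}1.png',vision.get_image(n)[:,:,::-1])"
```

```text
[462.3  71.7  57.4] -0.027364337610413465 2.1833 [-0.8 -0.5  0.2]
chest coords rel M: -67.0706818674988 -12.477184743302105 57.38929168428571  W: [646.4 -16.   66. ] -172.0644081174988 109.5155257566979 tool y ang 94.68276208862339 tilt [-0. -0. -1.]
to [497.5  88.6  53. ] travel cm [0.4 1.4 3.7]
```

View pics/side1.png

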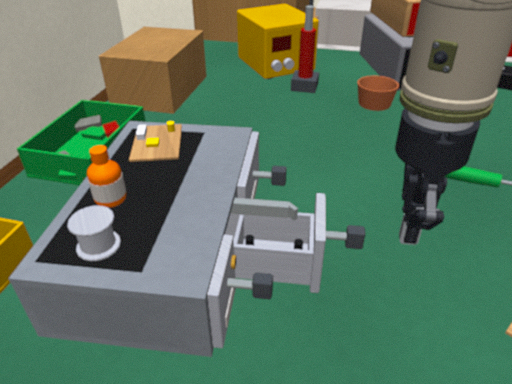

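View pics/wrist1.png

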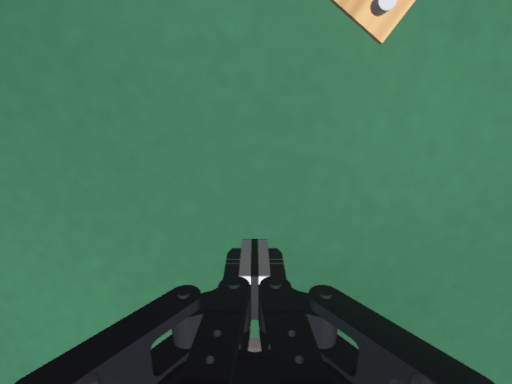

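The side view shows the closed fingers in front of the middle pull, which is at (355,237), with the way clear. The wrist view shows only bare bench, because that camera sits on the robot side. I'll correct the lateral offset and yaw, then push.

Call:
{"api": "servo_tool", "payload": {"rows": [{"travel": [0.2,1.0,0],"rot": [-2.3,0.6,0],"jaw": 0},{"travel": [0.2,0.3,0.8],"rot": [0,0,0],"jaw": 0},{"travel": [0,0,0.5],"rot": [0,0,0],"jaw": 0},{"travel": [0,0,0],"rot": [0,0,0],"jaw": 0}]}}

```text
time: 2.62
ee_pos: [478.9, 91.4, 60.4]
ee_rot: [[-0.014, -0.128, 0.992], [0.001, 0.992, 0.128], [-1.0, 0.002, -0.014]]
contact_force: [-0.6, -0.4, -0.3]
width: 0.1
```

```bash
python3 q.py "M-20*X+[0,0,-13]"  "M+(105-18)*X+[0,0,-13]"
```

```text
[478.9  91.4  60.4] 0.07258925145535836 2.6167 [-0.6 -0.4 -0.3]
chest coords rel M: -48.14555920848929 5.042038859823588 60.39589299320507  W: [646.4 -16.   66. ] -153.1392854584893 127.0347493598236 tool y ang 97.34774130385618 tilt [-0.  0. -1.]
to [507.4  89.9  53. ] travel cm [ 0.7 -0.5  2.8]
to [613.6 102.9  53. ] travel cm [ 0.6 -0.6 13.5]
```

Call:
{"api": "servo_tool", "payload": {"rows": [{"travel": [0.5,-0.5,1.2],"rot": [0,-0.4,0],"jaw": 0},{"travel": [0.2,-0.1,1.0],"rot": [0,0,0],"jaw": 0},{"travel": [0,0,1.0],"rot": [0,0,0],"jaw": 0},{"travel": [0,0,1.0],"rot": [0,0,0],"jaw": 0},{"travel": [0,0,1.0],"rot": [0,0,0],"jaw": 0},{"travel": [0,0,1.0],"rot": [0,0,0],"jaw": 0}]}}

```text
time: 3.12
ee_pos: [541.9, 94.7, 54.5]
ee_rot: [[-0.012, -0.128, 0.992], [0.002, 0.992, 0.128], [-1.0, 0.004, -0.012]]
contact_force: [-4.1, -1.4, 4.4]
width: 0.0
```

```bash
python3 q.py "M+(105-18)*X+[0,0,-13]"; python3 -c "
from h import *
for n in ['side']: cv2.imwrite(f'pics/{n}2.png',vision.get_image(n)[:,:,::-1])"
```

```text
[541.9  94.7  54.5] 0.019376953503885217 3.1167 [-4.1 -1.4  4.4]
chest coords rel M: 14.813884583448022 0.6240110076056058 54.49646911867063  W: [646.4 -16.   66. ] -90.17984166655197 122.61672150760562 tool y ang 97.37291288874124 tilt [-0.  0. -1.]
to [613.6 102.9  53. ] travel cm [ 0.1 -0.1  7.2]
```

View pics/side2.png

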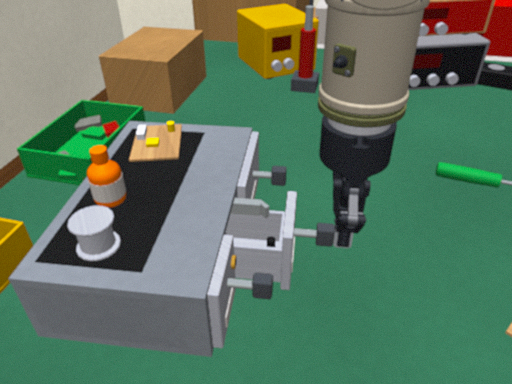

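The side view shows the fingers on the front of the middle pull, now at (325,235), and the drawer moving in. I'll keep pushing.

Call:
{"api": "servo_tool", "payload": {"rows": [{"travel": [0,-0.1,1.0],"rot": [0,0,0],"jaw": 0},{"travel": [0,0,1.0],"rot": [0,0,0],"jaw": 0},{"travel": [0,0,1.0],"rot": [0,0,0],"jaw": 0},{"travel": [0,0,1.0],"rot": [0,0,0],"jaw": 0},{"travel": [0,0,1.0],"rot": [0,0,0],"jaw": 0},{"travel": [0,0,0.8],"rot": [0,0,0],"jaw": 0},{"travel": [0,0,0.6],"rot": [0,0,0],"jaw": 0},{"travel": [0,0,0.5],"rot": [0,0,0],"jaw": 0}]}}

```text
time: 3.83
ee_pos: [609.8, 103.0, 53.6]
ee_rot: [[-0.026, -0.127, 0.992], [0.0, 0.992, 0.127], [-1.0, 0.004, -0.025]]
contact_force: [-37.2, -5.3, 25.8]
width: 0.3
```

```bash
python3 q.py "M+(105-18)*X+[0,0,-13]"; python3 -c "
from h import *
for n in ['side','scene']: cv2.imwrite(f'pics/{n}3.png',vision.get_image(n)[:,:,::-1])"
```

```text
[609.8 103.   53.6] 0.3272250008094596 3.8333 [-37.2  -5.3  25.8]
chest coords rel M: 83.1623536806107 0.5115514197862492 53.63327691331328  W: [646.4 -16.   66. ] -21.831372569389295 122.50426191978626 tool y ang 97.2971402821693 tilt [-0.  0. -1.]
to [613.6 102.9  53. ] travel cm [ 0.1 -0.1  0.4]
```

View pics/side3.png

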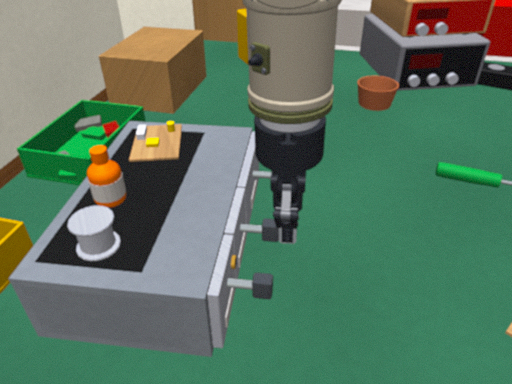

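View pics/scene3.png

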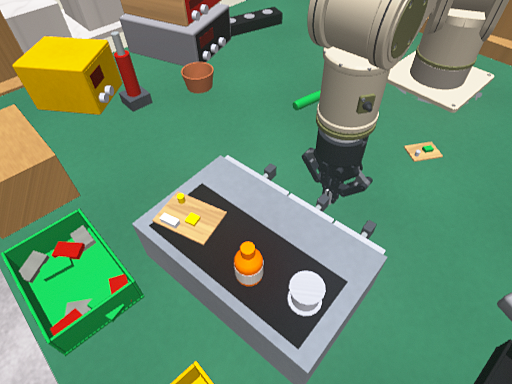

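The drawer front is flush in both views, and the fingers read about 37 N against the stop. I'll back off, rise and open.

Call:
{"api": "servo_tool", "payload": {"rows": [{"travel": [0,0,-1.5],"rot": [0,0,0],"jaw": 0},{"travel": [0,0,-3],"rot": [0,0.6,0],"jaw": 0},{"travel": [-3,0,-1],"rot": [0,0.6,0],"jaw": 0},{"travel": [-4,0,0],"rot": [0,0,0],"jaw": 0},{"travel": [-4,0,0],"rot": [0,0,0],"jaw": 1},{"travel": [-1,-3,1],"rot": [0,0,0],"jaw": 1},{"travel": [0,-3,1],"rot": [-1,0,0],"jaw": 1},{"travel": [0,-3,1],"rot": [-1,0,0],"jaw": 1},{"travel": [0,-2,1],"rot": [0,0,0],"jaw": 1},{"travel": [0,-1,0],"rot": [0,0,0],"jaw": 1},{"travel": [0,0,0],"rot": [0,0,0],"jaw": 1}]}}

```text
time: 4.85
ee_pos: [617.9, -17.9, 179.3]
ee_rot: [[-0.042, -0.17, 0.985], [-0.002, 0.985, 0.17], [-0.999, 0.005, -0.042]]
contact_force: [0.2, -0.8, -1.0]
width: 83.3
```

```bash
python3 q.py "W+[0,0,54]"; python3 -c "
from h import *
for n in ['side','scene']: cv2.imwrite(f'pics/{n}4.png',vision.get_image(n)[:,:,::-1])"
```

```text
[617.9 -17.9 179.3] 83.29072971220036 4.85 [ 0.2 -0.8 -1. ]
chest coords rel M: 76.51890636923531 -120.44479411891665 179.28961433990997  W: [646.4 -16.   66. ] -28.474819880764684 1.547916381083361 tool y ang 99.77457689512796 tilt [-0. -0. -1.]
to [646.4 -16.  120. ] travel cm [ 5.8 -0.3  3.1]
```

View pics/side4.png

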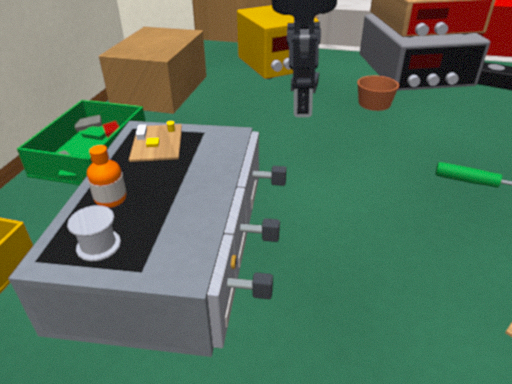

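View pics/scene4.png

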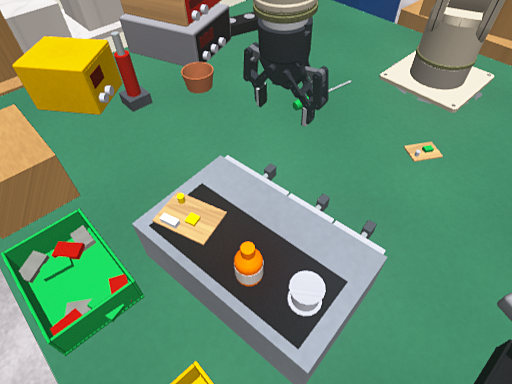

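The middle drawer has stayed flush, with its pull at (270,230) in the side view. The tool leans by 2.4° in pitch, so I'll straighten it while moving above the wide pull.

Call:
{"api": "servo_tool", "payload": {"rows": [{"travel": [1,0,0.8],"rot": [2.8,-2.4,0],"jaw": 1},{"travel": [1.5,-0.3,1],"rot": [0,0,0],"jaw": 1},{"travel": [1.5,0,0.8],"rot": [0,0,0],"jaw": 1},{"travel": [1.2,0,0.3],"rot": [0,0,0],"jaw": 1},{"travel": [0,0,0],"rot": [0,0,0],"jaw": 1}]}}

```text
time: 5.37
ee_pos: [645.0, -2.0, 125.2]
ee_rot: [[0.0, -0.132, 0.991], [0.012, 0.991, 0.132], [-1.0, 0.012, 0.002]]
contact_force: [0.6, 0.4, -1.2]
width: 85.4
```

```bash
python3 q.py "W-X+[0,0,-19]"; python3 -c "
from h import *
for n in ['side','wrist']: cv2.imwrite(f'pics/{n}5.png',vision.get_image(n)[:,:,::-1])"
```

```text
[645.   -2.  125.2] 85.4109646852684 5.3667 [ 0.6  0.4 -1.2]
chest coords rel M: 105.26692461274055 -107.98922596225052 125.15431439685784  W: [646.4 -16.   66. ] 0.27319836274055875 14.003484537749483 tool y ang 97.57686259831817 tilt [ 0.  0. -1.]
to [645.4 -16.1  47. ] travel cm [ 7.8 -1.5 -0.2]
```

View pics/wrist5.png

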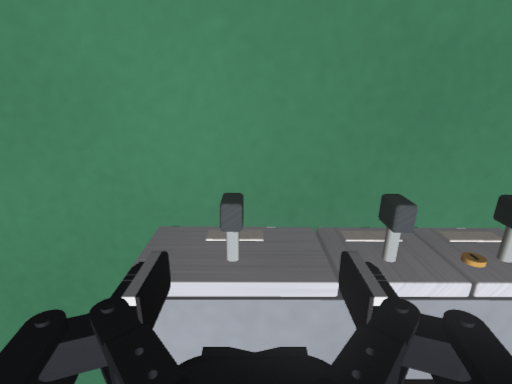

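View pics/side5.png

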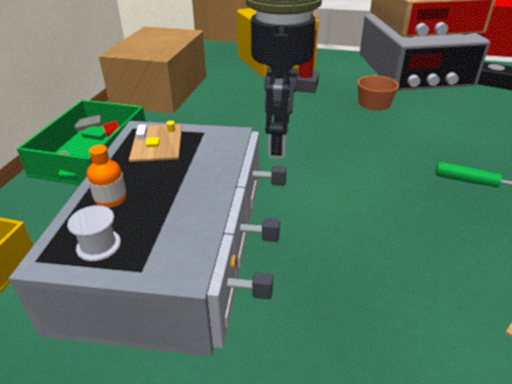

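The wrist view shows the wide pull at (232,210), between the pads but about 15 mm to the right of centre. I'll centre and descend.

Call:
{"api": "servo_tool", "payload": {"rows": [{"travel": [0.8,-1.2,0],"rot": [0.5,0,-0.6],"jaw": 1},{"travel": [1.5,-0.3,-0.1],"rot": [0,0,0],"jaw": 1},{"travel": [1.5,0,-0.1],"rot": [0,0,0],"jaw": 1},{"travel": [1.5,0,0],"rot": [0,0,0],"jaw": 1},{"travel": [1.5,0,0],"rot": [0,0,0],"jaw": 1},{"travel": [0.8,0,0],"rot": [0,0,0],"jaw": 1},{"travel": [0,0,0],"rot": [0,0,0],"jaw": 1}]}}

```text
time: 6.05
ee_pos: [648.1, -22.5, 53.5]
ee_rot: [[0.014, -0.119, 0.993], [-0.002, 0.993, 0.119], [-1.0, -0.003, 0.013]]
contact_force: [-0.0, -0.2, 0.3]
width: 85.2
```

```bash
python3 q.py "W-X+[0,0,-19]"; python3 -c "
from h import *
for n in ['side','wrist']: cv2.imwrite(f'pics/{n}6.png',vision.get_image(n)[:,:,::-1])"
```

```text
[648.1 -22.5  53.5] 85.20571484368708 6.05 [-0.  -0.2  0.3]
chest coords rel M: 105.85696730411686 -128.63963979485587 53.48067283636984  W: [646.4 -16.   66. ] 0.8632410541168625 -6.646929294855846 tool y ang 96.8561590474552 tilt [ 0. -0. -1.]
to [645.4 -16.1  47. ] travel cm [ 0.6  0.7 -0.2]
```

View pics/wrist6.png

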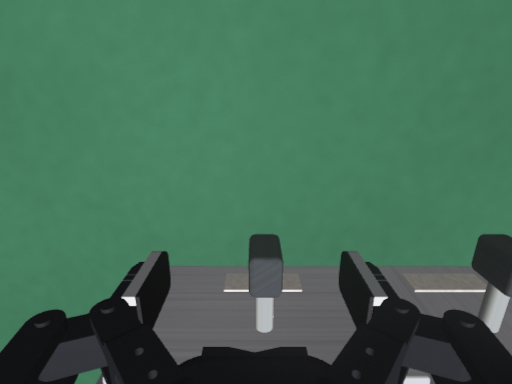

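View pics/side6.png

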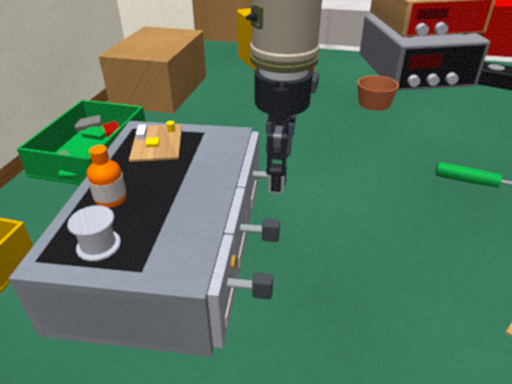

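The wrist view shows the pull at (265,262), between the pads and about 4 mm left of centre. I'll correct that and close.

Call:
{"api": "servo_tool", "payload": {"rows": [{"travel": [0.5,0.4,-0.2],"rot": [0,0,0],"jaw": 1},{"travel": [0.2,0,-0.1],"rot": [0,0,0],"jaw": 0.5},{"travel": [0,0,0],"rot": [0,0,0],"jaw": 0},{"travel": [0,0,0],"rot": [0,0,0],"jaw": 0},{"travel": [0,0,0],"rot": [0,0,0],"jaw": 0},{"travel": [0,0,0],"rot": [0,0,0],"jaw": 0},{"travel": [0,0,0],"rot": [0,0,0],"jaw": 0},{"travel": [0,0,0],"rot": [0,0,0],"jaw": 0},{"travel": [0,0,0],"rot": [0,0,0],"jaw": 0}], "grip_force": 50}}

```text
time: 6.9
ee_pos: [647.5, -17.5, 51.9]
ee_rot: [[0.021, -0.12, 0.993], [-0.0, 0.993, 0.12], [-1.0, -0.003, 0.021]]
contact_force: [0.4, 1.3, -0.8]
width: 15.3
```

Gripped at 15.3 mm, against a 16 mm block. Now I'll pull.

Call:
{"api": "servo_tool", "payload": {"rows": [{"travel": [0,0,-0.6],"rot": [0,0,0],"jaw": 0},{"travel": [0,0,-1],"rot": [0,0,0],"jaw": 0},{"travel": [0,0,-1],"rot": [0,0,0],"jaw": 0},{"travel": [0,0,-1],"rot": [0,0,0],"jaw": 0},{"travel": [0,0,-1],"rot": [0,0,0],"jaw": 0},{"travel": [0,0,-1],"rot": [0,0,0],"jaw": 0}]}}

```text
time: 7.4
ee_pos: [592.4, -24.3, 51.8]
ee_rot: [[0.028, -0.121, 0.992], [0.0, 0.993, 0.121], [-1.0, -0.003, 0.028]]
contact_force: [2.4, 0.5, 0.4]
width: 15.4
```

```bash
python3 q.py "W-125*X+[0,0,-14]"
```

```text
[592.4 -24.3  51.8] 15.43256565004551 7.4 [2.4 0.5 0.4]
chest coords rel M: 50.41872150249458 -123.6260496928508 51.826868113723116  W: [646.4 -16.   66. ] -54.57500474750542 -1.6333391928507872 tool y ang 96.93955802855693 tilt [ 0.  0. -1.]
to [522.3 -31.2  52. ] travel cm [-0.2  0.2 -7. ]
```

Call:
{"api": "servo_tool", "payload": {"rows": [{"travel": [0,0,-1],"rot": [0,0,0],"jaw": 0},{"travel": [0,0,-1],"rot": [0,0,0],"jaw": 0},{"travel": [0,0,-1],"rot": [0,0,0],"jaw": 0},{"travel": [0,0,-1],"rot": [0,0,0],"jaw": 0},{"travel": [0,0,-1],"rot": [0,0,0],"jaw": 0},{"travel": [0,0,-1],"rot": [0,0,0],"jaw": 0},{"travel": [0,0,-0.5],"rot": [0,0,0],"jaw": 0},{"travel": [0,0,0],"rot": [0,0,0],"jaw": 0},{"travel": [0,0,0],"rot": [0,0,0],"jaw": 0}]}}

```text
time: 8.15
ee_pos: [523.1, -32.7, 51.8]
ee_rot: [[0.034, -0.12, 0.992], [0.002, 0.993, 0.12], [-0.999, -0.002, 0.034]]
contact_force: [0.7, 0.3, -2.3]
width: 14.8
```

```bash
python3 q.py "W-125*X+[0,0,-14]"; python3 -c "
from h import *
for n in ['side']: cv2.imwrite(f'pics/{n}7.png',vision.get_image(n)[:,:,::-1])"
```

```text
[523.1 -32.7  51.8] 14.796663048875207 8.15 [ 0.7  0.3 -2.3]
chest coords rel M: -19.44032245525866 -123.5039687596468 51.80337614618277  W: [646.4 -16.   66. ] -124.43404870525866 -1.5112582596467838 tool y ang 96.90894659148867 tilt [ 0.  0. -1.]
to [522.3 -31.2  52. ] travel cm [-0.   0.2 -0.1]
```

View pics/side7.png

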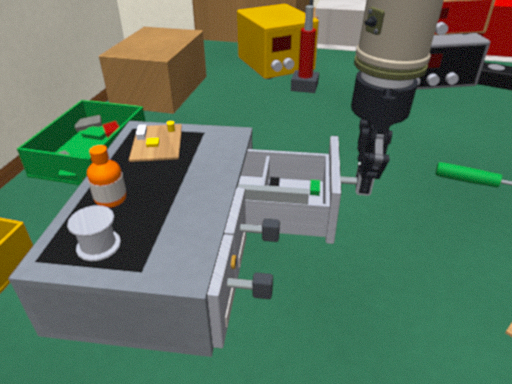

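The wide drawer is out, with its pull held at about (365,183), and the middle drawer is still flush. I'll open the jaws and lift straight up.

Call:
{"api": "servo_tool", "payload": {"rows": [{"travel": [0,0,0],"rot": [0,0,0],"jaw": 1},{"travel": [0,0,0],"rot": [0,0,0],"jaw": 1},{"travel": [0,0,0],"rot": [0,0,0],"jaw": 1},{"travel": [0,0,0],"rot": [0,0,0],"jaw": 1},{"travel": [0,0,0],"rot": [0,0,0],"jaw": 1},{"travel": [0,0,0],"rot": [0,0,0],"jaw": 1},{"travel": [-1.5,0,0],"rot": [0,0,0],"jaw": 1},{"travel": [-3,0,0],"rot": [0,0,0],"jaw": 1},{"travel": [-3,0,0],"rot": [0,0,0],"jaw": 1},{"travel": [-3,0,-1],"rot": [0,0,0],"jaw": 1},{"travel": [-3,0,-1],"rot": [0,0,0],"jaw": 1},{"travel": [0,0,0],"rot": [0,0,0],"jaw": 1}]}}

```text
time: 9.2
ee_pos: [498.1, -36.0, 189.7]
ee_rot: [[0.029, -0.12, 0.992], [-0.001, 0.993, 0.12], [-1.0, -0.004, 0.028]]
contact_force: [1.9, 0.3, 0.5]
width: 85.3
```

Call:
{"api": "servo_tool", "payload": {"rows": [{"travel": [0,0,0],"rot": [0,0,0],"jaw": 1},{"travel": [0,0,0],"rot": [0,0,0],"jaw": 1},{"travel": [0,0,0],"rot": [0,0,0],"jaw": 1}]}}

```text
time: 9.45
ee_pos: [498.8, -35.8, 190.9]
ee_rot: [[0.032, -0.12, 0.992], [0.0, 0.993, 0.12], [-0.999, -0.003, 0.032]]
contact_force: [0.2, 0.5, -0.5]
width: 85.3
```

```bash
python3 q.py ; python3 -c "
from h import *
for n in ['side','scene']: cv2.imwrite(f'pics/{n}8.png',vision.get_image(n)[:,:,::-1])"
```

```text
[498.8 -35.8 190.9] 85.26161613276888 9.45 [ 0.2  0.5 -0.5]
chest coords rel M: -43.95170667313297 -123.65248424827466 190.86508610280646  W: [646.4 -16.   66. ] -148.94543292313298 -1.6597737482746453 tool y ang 96.8722913603271 tilt [ 0.  0. -1.]
```

View pics/side8.png

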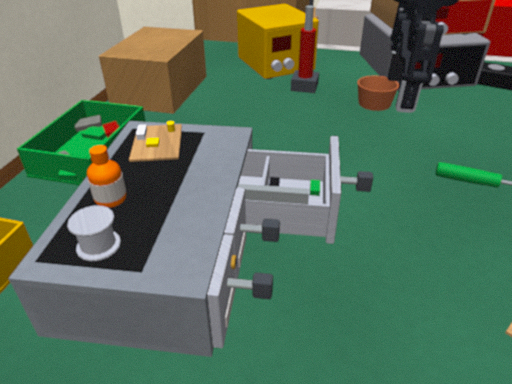

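View pics/scene8.png

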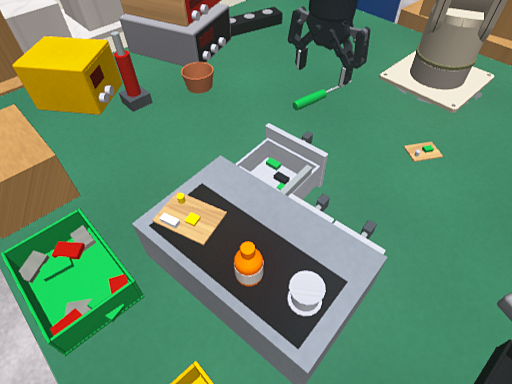

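The wide drawer is open and released, with its pull at (364,181) in the side view and (307,138) in the scene view. The middle pull is at (270,230), and its front is flush. I'll check the distances, then hand in.

```bash
python3 - <<'E'
from h import *
w=tri(("scene",(307,138)),("side",(364,181)));m=tri(("scene",(322,202)),("side",(271,230)));l=np.array([620.1,196.1,65.6])
X=np.array([.9925,.122,0]);print(w,m,"middle out vs left",(l-m[0])@X,"wide out vs left",(l-w[0])@X)
print(robot.sign_off())
E
```

```text
(array([521.90658388, -32.52041113,  66.03745794]), [np.float64(0.1790491440502776), np.float64(0.17904914405008973)]) (array([631.76138161, 102.32249083,  64.0102122 ]), [np.float64(0.19475494484398262), np.float64(0.19475494484395953)]) middle out vs left -0.13306512926088487 wide out vs left 125.34865565252466
the job is handed in; nothing more can be done
None
```

I pushed the middle drawer home with the closed fingers, then gripped the wide drawer's pull, drew it out, released it and lifted clear. The job is handed in at about 9.5 s of robot time; sign-off gives no verdict.

- **Drawer positions:** measured from the cameras against the locked drawer's pull, the middle drawer stands about 0 mm out and the wide drawer about 125 mm out.
- **Contact:** the last readings showed the jaws fully open, the TCP about 190 mm above the bench and forces near 0 N. The items on the chest were still in place.
- **Forces:** the highest I read was about 45 N in total, on the closed fingertips when the middle drawer reached its stop. I read it only at the end of each move, so a brief peak could have been missed.
- **Disagreements:** none of the last checks failed. Single tool moves missed their targets by up to about 15 mm sideways, and I corrected these before contact.

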